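# Set the oil-bottle lane on a knifemaker's bench

## Task

First stand the tipped oil bottle (orange cap) upright in its lane between its standing neighbours and let go of it. Then turn the brass thumbscrew clockwise, seen from above, until the guide rail seats against its stop, and back it off a quarter turn so that the bottles run freely. Finish while still gripping the thumbscrew there, holding it steady; all bottles stay standing in the lane and the other things on the bench stay where they are.

Things in the scene. Friction and masses are not known exactly. Their poses are not given: they have to be found in the camera images.
- lane: Bottle lane fixed to the bench: aluminium plate 195 x 450 x 6 mm. Origin on the bench surface under the plate; z up, y along the lane, x across it (away from the thumbscrew). Lane floor at z = 6 mm, from y = -250 to +200 mm, between two red rails 8 mm thick with tops at z = 16 mm; the bottles stand about x = 30 mm.
- lane_edge (a point): Top of the fixed rail's inner face, at x = 60, y = 0, z = 16 mm of the lane.
- rail_face (a point): Top of the movable rail's inner face, at y = 0, z = 16 mm of the lane and x = -12 mm + 5 mm per radian of thumbscrew angle, that is x = 6 mm (lane 54 mm wide) when seated.
- housing_top (a point): Top of the fixed grey gear housing under the thumbscrew, on its vertical axis: x = -85, y = 0, z = 42 mm of the lane. Housing 54 mm (x) x 70 mm (y); a collar of 34 mm diameter stands 4 mm higher.
- thumbscrew (a joint): Angle of the thumbscrew, rad; grows as it is turned clockwise seen from above, moving the movable rail in towards the bottles. 3.6 = seated (hard stop); 0.8 to 1.7 at the start, so it needs more than one grasp. A quarter turn back from the seat is about 2.03. Friction torque about 0.05 N m; it stays where it is left.
- thumbscrew_grip (a point): Point on the thumbscrew's vertical axis at mid grip height, 72 mm above the bench. The brass grip is a flat upright bar 48 mm long (along this point's x), 12 mm thick (along its y) and 34 mm tall (52 to 86 mm above the bench), z up; it turns with the screw. Pinch it across its thickness from above.
- tipped_bottle: Amber oil bottle with an orange cap lying in the lane, roughly along the lane with its cap towards the lane's +y. 50 mm diameter body 75 mm long, sloping shoulder to 84 mm, cap 28 mm diameter from 82 to 110 mm; 0.11 to 0.23 kg. Pinched lightly (about 4 N) across the cap it can swivel between the fingers. Origin: centre of its base; z along its axis to the cap (z points up when it stands).
- bottle_a: Standing neighbour, the same bottle with a black cap (lane's -y side, nearer the tipped bottle), 50 mm diameter, 110 mm tall. Origin: centre of its base, z up.
- bottle_b: Standing neighbour, the same bottle with a black cap (lane's -y end), 50 mm diameter, 110 mm tall. Origin: centre of its base, z up.
- bottle_c: Standing neighbour, the same bottle with a black cap (lane's +y end), 50 mm diameter, 110 mm tall. Origin: centre of its base, z up.
- handle_block: Bystander, loose on the bench: dark wooden handle block. Leave it alone.
- strop: Bystander, loose on the bench: strop paddle. Leave it alone.
- steel_cup: Bystander, loose on the bench: steel cup 64 mm across. Leave it alone.
- screwdriver: Bystander, loose on the bench: screwdriver lying flat. Leave it alone.
Things that resemble listed ones, but are neither listed nor needed, are in the scene too. Leave any blue or red look-alike of the bottle_c alone.

How it is judged:
On the way, in this order (a step that is already met when the one before it is completed fails the run):
1. the tipped bottle stands upright in the lane, let go (angle between tipped_bottle's own z axis and vertical below 0.12 rad and x of tipped_bottle in the frame of lane between 0.005 and 0.055 m and y of tipped_bottle in the frame of lane between -0.25 and 0.2 m and z of tipped_bottle in the frame of lane between 0.002 and 0.012 m and linear speed of tipped_bottle below 0.03 m/s and contact force between each of the arm, the fingers and tipped_bottle below 0.1 N), for 0.3 s.
2. the thumbscrew is turned home to its seat (value of joint thumbscrew above 3.52 rad), for 0.1 s.
At the end, for the whole second after the job is handed in: After the bottle was stood up and the screw seated (within 0.08 rad of its stop), the screw is a quarter turn back from the seat, within 0.25 rad, still and gripped with over 1.5 N; all four bottles stand at rest on the lane floor between the rails, within 0.12 rad of upright (value of joint thumbscrew between 1.779 and 2.279 rad and velocity of joint thumbscrew between -0.1 and 0.1 rad/s and contact force between the fingers and thumbscrew above 1.5 N and angle between each of tipped_bottle, bottle_a, bottle_b, bottle_c's own z axis and vertical below 0.12 rad and x of tipped_bottle in the frame of lane between 0.005 and 0.055 m and y of tipped_bottle in the frame of lane between -0.25 and 0.2 m and z of tipped_bottle in the frame of lane between 0.002 and 0.012 m and linear speed of each of tipped_bottle, bottle_a, bottle_b, bottle_c below 0.03 m/s and x of bottle_a in the frame of lane between 0.005 and 0.055 m and y of bottle_a in the frame of lane between -0.25 and 0.2 m and z of bottle_a in the frame of lane between 0.002 and 0.012 m and x of bottle_b in the frame of lane between 0.005 and 0.055 m and y of bottle_b in the frame of lane between -0.25 and 0.2 m and z of bottle_b in the frame of lane between 0.002 and 0.012 m and x of bottle_c in the frame of lane between 0.005 and 0.055 m and y of bottle_c in the frame of lane between -0.25 and 0.2 m and z of bottle_c in the frame of lane between 0.002 and 0.012 m); the arm keeps its last pose, push and grip.
It fails at once if a standing neighbour is knocked over (angle between any of bottle_a, bottle_b, bottle_c's own z axis and vertical above 0.5 rad).
It fails at once if a bystander is moved by more than 30 mm (distance of any of handle_block, strop, steel_cup, screwdriver from where it was at the start of the episode above 0.03 m).
It also fails if it takes over 64 s, if anything falls off the work surface, if the arm or the gripper's body presses on something with over 40 N, if the wrist force passes 120 N, or if a joint passes its speed limit or range.

## Robot

A 6-joint arm with a two-finger parallel gripper is mounted at the origin on the work surface. World frame = base frame: x ahead of the robot, y to its left, z up, the work surface at z = 0. Lengths are in m, angles in rad, forces in N, time in s.
With the tool pointing down it reaches from about 0.2 to 0.875 m from the base axis. Payload 3.4 kg.
Tool frame: the origin (TCP) lies midway between the tips of the shut fingers; the grasp point (between the pads) lies 19 mm behind it; z points along the fingers, y is the line along which they close (so a half turn about z gives the same grasp; the last joint's range is limited). The gripper opens to 94 mm and grips with 3 to 60 N. Pads are 16 mm wide; open, the fingers measure 119 mm over their backs; the gripper's body (75 mm by 177 mm) begins 78 mm behind the grasp point.
Start: joints at [1.079, 0.276, 1.505, -0, 1.361, -0.121], TCP at [0.208, 0.536, 0.205] pointing down, gripper open.
Joint ranges: [-2.89, 2.89], [-0.75, 2.08], [0.22, 2.7], [-1.18, 4.32], [0.11, 2.71], [-2.7, 2.7]. Speed limits (rad/s): [2.57, 2.57, 3.14, 3.14, 3.14, 3.14].

## Interface

Orientations are given as a unit quaternion [w, x, y, z].
In Python, from workcell import sense, grab_frame, job_done gives the robot as it stands.
- The arm moves only by the tool drive_tool, never from a script. Its argument "deltas" is a list of rows, each an object of numbers: "x", "y", "z": the shift along the tool's x, y, z in mm; "twist": the turn about the tool's z in rad; "gripper": the gripper's target within -1 to 1 (shut at 1, half-way at 0, fully open at -1). In form: [{"x": .., "y": .., "z": .., "twist": .., "gripper": ..}, ...]. A call has 1 to 20 rows; each row is the pose to reach, as a shift and turn from the pose commanded when the call began, along the tool's axes at that moment; what a row does not reach only later rows make up. A row lasts 1/12 s, in which the tool goes at most 41.7 mm and 7.16 degrees, less where a joint would pass 70% of its speed; a pose out of reach is approached as far as the arm can. A call with a gripper value outside its range is refused whole. The fingers move at their own pace and stop on an object; the grip force is fixed at half the most. Time passes only in rows, so rows that repeat a pose let the fingers close. It gives the time, the measured TCP pose, the force, the opening and the grip force at its end, in the units of the state.
- sense(): the state, without advancing time (a new reading comes with each control period).
- grab_frame(name): name is "side" or "top"; returns a dict with "pixels" (420x560x3 uint8, red, green, blue), "z_map" (420x560 float32, m along the optical axis (not along the pixel's ray), 0 where there is no reading), "fx", "fy", "cx", "cy" (pixels), "view" (4x4, takes a point from world to camera coordinates). Camera axes: x right, y up, looking along -z (the intrinsics and any distortion apply to the point x, -y, -z); pixel columns grow to the right and rows downward; lengths in m; the calibration is good to about 2 mm. A picture is of the moment at which its call begins.
- job_done(): hands the job in; it is judged then, once.
The state is a dict: "clock": time; "qpos": joint angles; "joint_vel": joint speeds; "effort": joint torques, N m; "eef_pos": TCP position; "orientation": TCP orientation; "wrist_force": force on the tool from outside, world axes, zero at the start; "wrist_torque": the same for the moment, N m; "grip_width": finger opening in m; "gripper_force": force on a finger pad.
Only numpy, scipy, OpenCV 4.12 (cv2) and the standard library are available. Lean on these libraries where they do the work, as an engineer would, in place of code of your own. Each camera call takes 0.05 s, during which the arm holds its last target. There are 200 camera calls.

## Working session

There is one attempt and no reset: what is moved stays moved. The work goes in short steps, Python scripts to look and compute and a tool call to move; the robot and the scene stay as the last step left them, time stands still between calls to the robot, and variables do not carry over. Pictures are saved under pics/ and viewed, at most 10 in all, crops included, and the job is handed in when it is done.

Besides the shell and the picture viewer there is one more tool, called as name(argument=value, ...) on one line, values as JSON. drive_tool: Moves the arm, as the interface text tells. Its arguments: {"type":"object","properties":{"deltas":{"type":"array","items":{"type":"object","properties":{"x":{"type":"number"},"y":{"type":"number"},"z":{"type":"number"},"twist":{"type":"number"},"gripper":{"type":"number"}}}}},"required":["deltas"]}

```bash
mkdir -p pics
cat > h.py <<'E'
import numpy as np, cv2, sys
from workcell import sense, grab_frame, job_done
def grab(n,save=None):
    f=grab_frame(n)
    if save: cv2.imwrite('pics/'+save,f['pixels'][:,:,::-1])
    return f
def cloud(f):
    z=f['z_map']; v,u=np.mgrid[0:z.shape[0],0:z.shape[1]]
    p=np.stack([(u-f['cx'])/f['fx']*z,-(v-f['cy'])/f['fy']*z,-z,np.ones_like(z)],-1)
    w=p@np.linalg.inv(f['view']).T
    w=w[...,:3]; w[z==0]=np.nan
    return w
def proj(f,P):
    c=f['view']@np.append(P,1); return f['cx']+f['fx']*c[0]/-c[2], f['cy']-f['fy']*c[1]/-c[2]
E
python3 - <<'E'
from h import *
a=grab('top');b=grab('side')
cv2.imwrite('pics/t0.png',a['pixels'][:,:,::-1]);cv2.imwrite('pics/s0.png',b['pixels'][:,:,::-1])
for f in(a,b): print(f['fx'],np.linalg.inv(f['view']).round(3)[:3].tolist(), np.nanmedian(cloud(f)[...,2]), (f['z_map']==0).mean())
print([k for k in a], sense())
E
```

```text
388.1444861172429 [[-0.019, 0.999, -0.038, 0.434], [-1.0, -0.02, -0.011, -0.046], [-0.011, 0.038, 0.999, 1.274]] -0.0010170001249896199 0.00405187074829932
420.78503432188745 [[0.8, 0.352, -0.486, -0.08], [-0.6, 0.474, -0.645, -0.846], [0.003, 0.807, 0.59, 0.798]] 0.002968455156885097 0.004056122448979592
['pixels', 'z_map', 'fx', 'fy', 'cx', 'cy', 'view'] {'clock': 0.1, 'qpos': array([ 1.07901314e+00,  2.76502998e-01,  1.50599110e+00, -2.39717466e-05,
        1.36068861e+00, -1.21025111e-01]), 'joint_vel': array([ 0.00054269, -0.00207266, -0.00350135,  0.00076336,  0.00126728,
        0.00101675]), 'effort': array([ 1.09836797e-03, -4.05455339e+01, -2.37781817e+01,  7.04255118e-02,
        2.98175763e-02, -5.74114119e-05]), 'eef_pos': array([0.2081231 , 0.53547341, 0.20471379]), 'orientation': array([-2.28631718e-04,  1.84316568e-01,  9.82866609e-01, -7.61534494e-04]), 'wrist_force': array([ 0.13385146, -0.52507798, -0.86449376]), 'wrist_torque': array([-0.00647735,  0.0014467 , -0.04852957]), 'gripper_force': 0.0, 'grip_width': 0.09390521691859105}
```

View pics/t0.png

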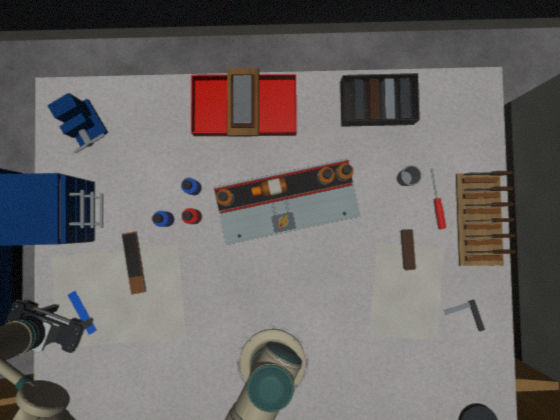

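View pics/s0.png

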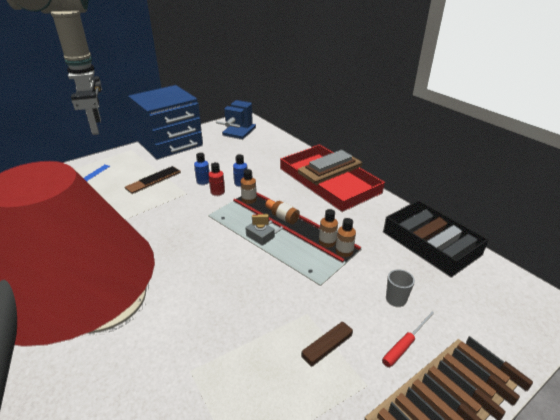

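The top view shows the lane at about (285,200), with black-capped bottles at (224,197), (326,175) and (345,171). The tipped orange-capped bottle lies with its cap at (255,190), and the brass bar is at (283,221). The look-alikes are blue at (191,186) and (162,218), and red at (192,216), all outside the lane. I'll leave those alone.

```bash
cat > m.py <<'E'
from h import *
def measure(f):
    W=cloud(f); hsv=cv2.cvtColor(f['pixels'],cv2.COLOR_RGB2HSV).astype(int)
    H,S,V=[hsv[...,i] for i in range(3)]
    roi=np.zeros(H.shape,bool); roi[150:250,205:370]=1
    return W,H,S,V,roi
E
python3 - <<'E'
from m import *
f=grab('top'); W,H,S,V,roi=measure(f)
np.set_printoptions(suppress=True,precision=4)
red=roi&((H<5)|(H>174))&(S>140)&(V>60)
p=W[red]; print('red',len(p),np.nanmedian(p[:,2]))
# plate: greyish-teal, z~6mm
pl=roi&(H>80)&(H<110)&(S>20)&(S<90)&(V>100)
cs,_=cv2.findContours(pl.astype(np.uint8),0,1); c=max(cs,key=cv2.contourArea); r=cv2.minAreaRect(c); print('plate',r, cv2.boxPoints(r).tolist())
orange=roi&(H>=8)&(H<20)&(S>200)&(V>140)
n,l,st,ce=cv2.connectedComponentsWithStats(orange.astype(np.uint8))
for i in range(1,n):
    if st[i,4]>8:
        q=W[l==i]; print('or',st[i].tolist(),ce[i],np.nanmedian(q,0),np.nanmax(q[:,2]))
# heights
z=W[...,2]; 
for nm,lo,hi in(('tops',.105,.125),('bar',.07,.095),('lying',.04,.062)):
    m=roi&(z>lo)&(z<hi); n,l,st,ce=cv2.connectedComponentsWithStats(m.astype(np.uint8))
    for i in range(1,n):
        if st[i,4]>4: q=W[l==i]; print(nm,st[i].tolist(),q.mean(0),q.min(0),q.max(0))
im=f['pixels'][150:250,205:370,::-1]
cv2.imwrite('pics/t1.png',cv2.resize(im,None,fx=4.8,fy=4.8,interpolation=cv2.INTER_CUBIC))
E
```

```text
red 476 0.015130747578816939
plate ((315.9663391113281, 209.22799682617188), (29.978309631347656, 81.33068084716797), 78.17850494384766) [[273.0927429199219, 202.88758850097656], [352.6984558105469, 186.2259063720703], [358.8399353027344, 215.5684051513672], [279.2342224121094, 232.23008728027344]]
or [252, 187, 8, 7, 46] [255.8261 190.1304] [0.5537 0.0416 0.0434] 0.04956733274609193
tops [343, 165, 10, 9, 73] [ 0.6047 -0.238   0.1144] [ 0.5918 -0.2527  0.1054] [ 0.6167 -0.2244  0.1211]
tops [323, 169, 10, 9, 68] [ 0.5937 -0.1796  0.1156] [ 0.581  -0.1921  0.1093] [ 0.6059 -0.1657  0.1203]
tops [218, 191, 10, 10, 69] [0.5319 0.1379 0.1152] [0.5188 0.1249 0.1073] [0.5456 0.1512 0.1192]
bar [338, 163, 16, 16, 132] [ 0.6019 -0.2348  0.0825] [ 0.5814 -0.2622  0.0739] [ 0.6286 -0.215   0.0946]
bar [319, 167, 16, 16, 135] [ 0.591  -0.1771  0.0828] [ 0.5706 -0.203   0.0727] [ 0.6173 -0.1561  0.0946]
bar [217, 189, 16, 16, 129] [0.5302 0.1342 0.0831] [0.5087 0.1136 0.0706] [0.5557 0.1603 0.0942]
bar [278, 215, 11, 13, 58] [ 0.4527 -0.0433  0.0841] [ 0.4346 -0.0581  0.0778] [ 0.4712 -0.0268  0.089 ]
lying [336, 171, 9, 10, 20] [ 0.5909 -0.2224  0.051 ] [ 0.5797 -0.2383  0.0412] [ 0.6094 -0.2141  0.0618]
lying [252, 177, 35, 19, 409] [ 0.5627 -0.0082  0.05  ] [ 0.5372 -0.0541  0.0402] [0.5938 0.0543 0.0596]
lying [319, 180, 8, 4, 9] [ 0.5731 -0.169   0.0537] [ 0.5699 -0.1799  0.0444] [ 0.5807 -0.1586  0.0596]
lying [231, 192, 3, 5, 5] [0.5416 0.1155 0.0542] [0.5354 0.1139 0.0451] [0.5475 0.119  0.0615]
lying [224, 198, 10, 8, 14] [0.5143 0.1256 0.0509] [0.5072 0.1137 0.0417] [0.5289 0.1426 0.0576]
lying [272, 213, 15, 20, 91] [ 0.452  -0.0274  0.0442] [ 0.4191 -0.0523  0.0401] [ 0.4788 -0.0075  0.0568]
lying [283, 213, 13, 18, 107] [ 0.4478 -0.0613  0.044 ] [ 0.4249 -0.0802  0.0401] [ 0.4786 -0.0419  0.0577]
```

View pics/t1.png

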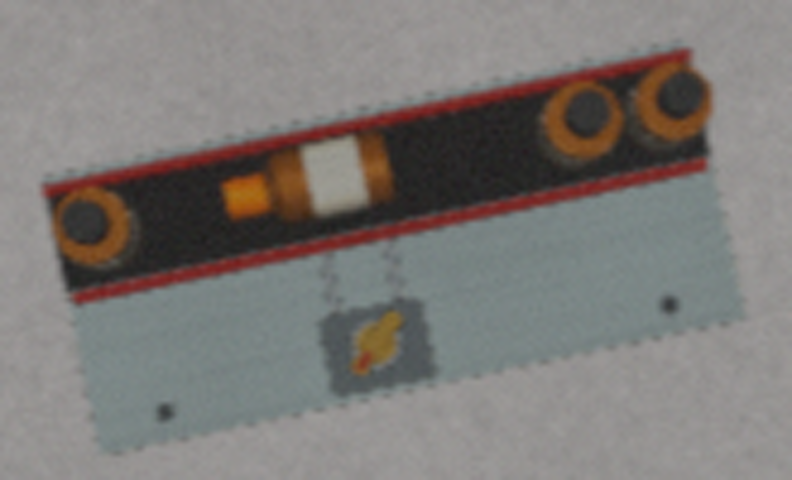

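The crop confirms the target: the orange cap at crop (246,195) joins an amber body with a white label, lying in the lane with the cap towards the lane's left (+y) end. The brass bar at crop (377,343) is diagonal on the grey housing.

Run:
```python
from m import *
np.set_printoptions(suppress=True,precision=4)
f=grab('top'); W,H,S,V,roi=measure(f); z=W[...,2]
def axis(q):
    q=q[:,:2]; c=q.mean(0); u,s,v=np.linalg.svd(q-c); return c,v[0],s/np.sqrt(len(q))
red=roi&((H<5)|(H>174))&(S>140)&(V>60)
n,l,st,ce=cv2.connectedComponentsWithStats(red.astype(np.uint8))
L=[]
# rays onto z=.016
Mi=np.linalg.inv(f['view']); o=Mi[:3,3]
def plane(m,h):
    v,u=np.nonzero(m); d=np.stack([(u-f['cx'])/f['fx'],-(v-f['cy'])/f['fy'],-np.ones(len(u))],-1)@Mi[:3,:3].T
    return o+d*((h-o[2])/d[:,2])[:,None]
for i in range(1,n):
    if st[i,4]>60:
        c,a,s=axis(plane(l==i,.016)); print('rail',st[i],c,a,np.arctan2(-a[0],a[1])%np.pi,s); L.append((c,a))
yaw=0.19
bm=roi&(z>.07)&(z<.095); bm[:,:270]=0;bm[:,300:]=0
brass=roi&(H>10)&(H<32)&(S>110)&(V>90); brass[:207]=0
for m in(bm,brass): 
    c,a,s=axis(plane(m,.086)); print('bar',m.sum(),c,a,np.arctan2(a[1],a[0]),s*np.sqrt(12))
b=roi&(z>.035)&(z<.062);b[:,:248]=0;b[:,290:]=0;b[205:]=0
for lo,hi in((.035,.0465),(.047,.062)):
  pass
cap=roi&(H>=8)&(H<20)&(S>200)&(V>140)
print('cap',axis(plane(cap,.038)),np.nanpercentile(W[cap],[2,98],axis=0))
print('bottle',axis(W[b]))
print(plane(cap,.038).min(0),plane(cap,.038).max(0))
yl=np.array([-np.sin(yaw),np.cos(yaw)]);t=W[b][:,:2]@yl; print(t.min(),t.max(),t.max()-t.min())
print(proj(f,sense()['eef_pos']))
```

```text
rail [215 161 133  30 242] [ 0.6021 -0.0366] [-0.1894  0.9819] 0.190509783106184 [0.1262 0.0017]
rail [221 184 131  29 234] [ 0.5293 -0.0517] [-0.1893  0.9819] 0.1904444996227422 [0.1246 0.0017]
bar 57 [ 0.4527 -0.0433] [-0.7982  0.6024] 2.495137480624741 [0.0456 0.0116]
bar 62 [ 0.4537 -0.0431] [-0.8169  0.5768] 2.526777796499646 [0.0363 0.0179]
cap (array([0.5538, 0.0423]), array([-0.2838,  0.9589]), array([0.0064, 0.0059])) [[0.5445 0.0319 0.038 ]
 [0.5638 0.0521 0.0483]]
bottle (array([ 0.562 , -0.0066]), array([-0.1878,  0.9822]), array([0.0294, 0.013 ]))
[0.5446 0.0323 0.038 ] [0.564  0.0547 0.038 ]
-0.1607774568745953 -0.05137780424147562 0.10939965263311968
(np.float64(74.05339160527745), np.float64(313.5554678864548))
```

drive_tool(deltas=[{"x":-40,"y":-27,"z":0,"twist":0.1,"gripper":0},{"x":-80,"y":-54,"z":0,"twist":0.2,"gripper":0},{"x":-115,"y":-77,"z":0,"twist":0.3,"gripper":0},{"x":-150,"y":-100,"z":0,"twist":0.4,"gripper":0},{"x":-185,"y":-124,"z":0,"twist":0.5,"gripper":0},{"x":-220,"y":-147,"z":0,"twist":0.6,"gripper":0},{"x":-255,"y":-171,"z":0,"twist":0.7,"gripper":0},{"x":-290,"y":-194,"z":0,"twist":0.8,"gripper":0},{"x":-325,"y":-218,"z":0,"twist":0.9,"gripper":0},{"x":-360,"y":-241,"z":0,"twist":1.01,"gripper":0},{"x":-395,"y":-265,"z":0,"twist":1.01,"gripper":0},{"x":-430,"y":-288,"z":0,"twist":1.01,"gripper":0},{"x":-465,"y":-312,"z":0,"twist":1.01,"gripper":0},{"x":-500,"y":-335,"z":0,"twist":1.01,"gripper":0},{"x":-500,"y":-335,"z":0,"twist":1.01,"gripper":0},{"x":-500,"y":-335,"z":0,"twist":1.01,"gripper":0},{"x":-500,"y":-335,"z":0,"twist":1.01,"gripper":0},{"x":-500,"y":-335,"z":0,"twist":1.01,"gripper":0}])

```text
clock: 1.7
eef_pos: [0.5521, 0.0433, 0.2052]
orientation: [-0.001, 0.637, 0.771, -0.0]
wrist_force: [0.8, 0.7, 0.8]
grip_width: 0.0467
gripper_force: 0.0
```

drive_tool(deltas=[{"x":-1,"y":0,"z":35,"twist":0,"gripper":0},{"x":-1,"y":0,"z":70,"twist":0,"gripper":0},{"x":-1,"y":0,"z":105,"twist":0,"gripper":0},{"x":-1,"y":0,"z":135,"twist":0,"gripper":0},{"x":-1,"y":0,"z":160,"twist":0,"gripper":0},{"x":-1,"y":0,"z":172,"twist":0,"gripper":0},{"x":-1,"y":0,"z":180,"twist":0,"gripper":0},{"x":-1,"y":0,"z":180,"twist":0,"gripper":0.2},{"x":-1,"y":0,"z":180,"twist":0,"gripper":0.3},{"x":-1,"y":0,"z":180,"twist":0,"gripper":0.36},{"x":-1,"y":0,"z":180,"twist":0,"gripper":0.36},{"x":-1,"y":0,"z":180,"twist":0,"gripper":0.36}])

```text
clock: 2.7
eef_pos: [0.554, 0.0417, 0.0266]
orientation: [0.001, 0.637, 0.771, 0.001]
wrist_force: [0.7, 0.2, 1.5]
grip_width: 0.03
gripper_force: 0.0
```

Run:
```python
from h import *
f=grab('side'); u,v=map(int,proj(f,sense()['eef_pos'])); print(u,v)
im=f['pixels'][max(v-110,0):v+60,max(u-110,0):u+110,::-1]
cv2.imwrite('pics/s1.png',cv2.resize(im,None,fx=3.4,fy=3.4,interpolation=cv2.INTER_CUBIC))
```

```text
270 205
```

View pics/s1.png

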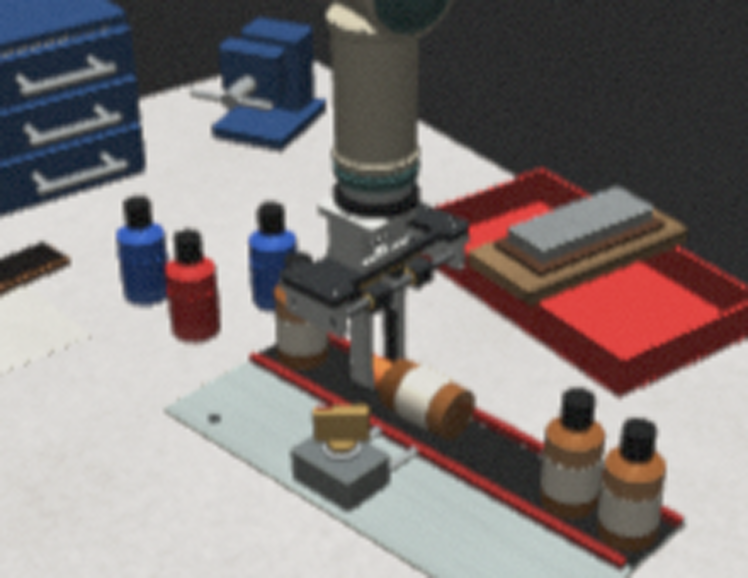

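The fingers straddle the orange cap at crop (375,365), clear of the rails and neighbours. I'll close gently in small steps.

drive_tool(deltas=[{"x":0,"y":0,"z":0,"twist":0,"gripper":0.4},{"x":0,"y":0,"z":0,"twist":0,"gripper":0.41},{"x":0,"y":0,"z":0,"twist":0,"gripper":0.42},{"x":0,"y":0,"z":0,"twist":0,"gripper":0.42},{"x":0,"y":0,"z":0,"twist":0,"gripper":0.42}])

```text
clock: 3.17
eef_pos: [0.5536, 0.0416, 0.0258]
orientation: [0.0, 0.637, 0.771, 0.0]
wrist_force: [-0.1, 0.5, 2.6]
grip_width: 0.0277
gripper_force: 14.0
```

drive_tool(deltas=[{"x":0,"y":0,"z":0,"twist":0,"gripper":0.41},{"x":0,"y":0,"z":0,"twist":0,"gripper":0.408},{"x":0,"y":0,"z":0,"twist":0,"gripper":0.408}])

```text
clock: 3.42
eef_pos: [0.5536, 0.0417, 0.0257]
orientation: [0.0, 0.637, 0.771, 0.0]
wrist_force: [0.2, 0.2, 3.0]
grip_width: 0.0283
gripper_force: 3.2
```

drive_tool(deltas=[{"x":-3,"y":0,"z":-8,"twist":0,"gripper":0.41},{"x":-6,"y":0,"z":-16,"twist":0,"gripper":0.41},{"x":-10,"y":0,"z":-24,"twist":0,"gripper":0.41},{"x":-14,"y":0,"z":-31,"twist":0,"gripper":0.41},{"x":-20,"y":0,"z":-38,"twist":0,"gripper":0.41},{"x":-25,"y":0,"z":-45,"twist":0,"gripper":0.41},{"x":-32,"y":0,"z":-51,"twist":0,"gripper":0.41},{"x":-38,"y":0,"z":-57,"twist":0,"gripper":0.41},{"x":-46,"y":0,"z":-62,"twist":0,"gripper":0.41},{"x":-53,"y":0,"z":-66,"twist":0,"gripper":0.41},{"x":-61,"y":0,"z":-69,"twist":0,"gripper":0.41},{"x":-70,"y":0,"z":-72,"twist":0,"gripper":0.41},{"x":-78,"y":0,"z":-74,"twist":0,"gripper":0.41},{"x":-87,"y":0,"z":-75,"twist":0,"gripper":0.41},{"x":-95,"y":0,"z":-75,"twist":0,"gripper":0.41},{"x":-104,"y":0,"z":-75,"twist":0,"gripper":0.41},{"x":-110,"y":0,"z":-74,"twist":0,"gripper":0.41},{"x":-110,"y":0,"z":-74,"twist":0,"gripper":0.41}])

```text
clock: 4.92
eef_pos: [0.5748, -0.0685, 0.0997]
orientation: [0.001, 0.637, 0.771, -0.0]
wrist_force: [-0.4, -0.8, 5.7]
grip_width: 0.0277
gripper_force: 4.4
```

Run:
```python
from h import *
f=grab('side'); u,v=map(int,proj(f,sense()['eef_pos'])); print(u,v)
im=f['pixels'][max(v-60,0):v+90,max(u-100,0):u+100,::-1]
cv2.imwrite('pics/s2.png',cv2.resize(im,None,fx=3.8,fy=3.8,interpolation=cv2.INTER_CUBIC))
```

```text
298 200
```

View pics/s2.png

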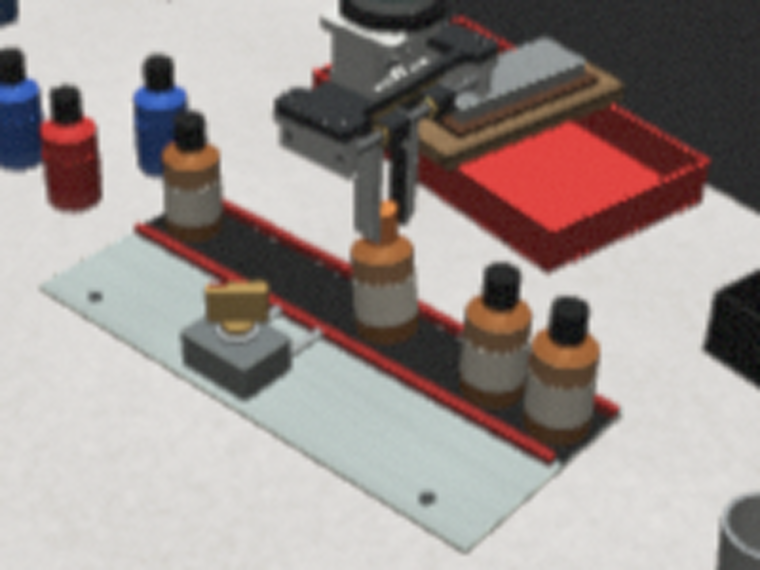

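The bottle looks upright at crop (385,280), clear of its neighbours. I'll release it and retreat straight up.

drive_tool(deltas=[{"x":0,"y":0,"z":0,"twist":0,"gripper":0.4},{"x":0,"y":0,"z":0,"twist":0,"gripper":0.38},{"x":0,"y":0,"z":0,"twist":0,"gripper":0.3},{"x":0,"y":0,"z":0,"twist":0,"gripper":0.1},{"x":0,"y":0,"z":0,"twist":0,"gripper":0},{"x":0,"y":0,"z":0,"twist":0,"gripper":0},{"x":0,"y":0,"z":-15,"twist":0,"gripper":0},{"x":0,"y":0,"z":-35,"twist":0,"gripper":0},{"x":0,"y":0,"z":-60,"twist":0,"gripper":0},{"x":0,"y":0,"z":-80,"twist":0,"gripper":0},{"x":0,"y":0,"z":-80,"twist":0,"gripper":0}])

```text
clock: 5.88
eef_pos: [0.5767, -0.0669, 0.1838]
orientation: [0.004, 0.637, 0.771, 0.002]
wrist_force: [1.0, 0.4, 0.3]
grip_width: 0.047
gripper_force: 0.0
```

Run:
```python
from h import *
np.set_printoptions(suppress=True,precision=4)
f=grab('side'); W=cloud(f)
hsv=cv2.cvtColor(f['pixels'],cv2.COLOR_RGB2HSV).astype(int)
o=(hsv[...,0]>=8)&(hsv[...,0]<20)&(hsv[...,1]>190)&(hsv[...,2]>120)
n,l,st,ce=cv2.connectedComponentsWithStats(o.astype(np.uint8))
for i in range(1,n):
    if st[i,4]>15: print(st[i],np.nanmedian(W[l==i],0),np.nanmax(W[l==i],0))
im=f['pixels'][140:290,200:400,::-1]
cv2.imwrite('pics/s3.png',cv2.resize(im,None,fx=3.8,fy=3.8,interpolation=cv2.INTER_CUBIC))
s=sense();print(s['qpos'],s['eef_pos'],s['wrist_force'],s['clock'])
```

```text
[-0.2356  0.2936  1.5399  0.0002  1.3032 -0.4258] [ 0.5754 -0.0667  0.1816] [-0.3163 -0.5475 -0.3912] 5.9333
```

View pics/s3.png

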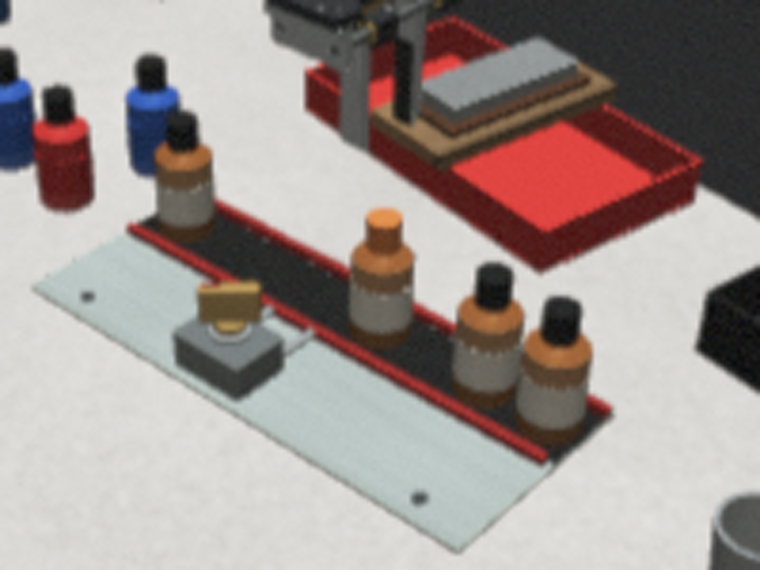

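The bottle stands free at crop (382,280). Next I'll align over the thumbscrew and then descend.

drive_tool(deltas=[{"x":8,"y":-19,"z":0,"twist":-0.12,"gripper":0.2},{"x":15,"y":-39,"z":0,"twist":-0.24,"gripper":0.2},{"x":23,"y":-58,"z":0,"twist":-0.36,"gripper":0.2},{"x":31,"y":-78,"z":0,"twist":-0.48,"gripper":0.2},{"x":39,"y":-97,"z":0,"twist":-0.6,"gripper":0.2},{"x":46,"y":-116,"z":0,"twist":-0.7,"gripper":0.2},{"x":46,"y":-116,"z":10,"twist":-0.75,"gripper":0.2},{"x":46,"y":-116,"z":30,"twist":-0.75,"gripper":0.2},{"x":46,"y":-116,"z":55,"twist":-0.75,"gripper":0.2},{"x":46,"y":-116,"z":80,"twist":-0.75,"gripper":0.2},{"x":46,"y":-116,"z":80,"twist":-0.75,"gripper":0.2}])

```text
clock: 6.85
eef_pos: [0.4465, -0.042, 0.0946]
orientation: [-0.006, 0.31, 0.951, -0.0]
wrist_force: [-1.1, 0.3, -0.4]
grip_width: 0.0377
gripper_force: 0.0
```

Run:
```python
from h import *
s=sense();print(s['qpos'],s['eef_pos'],s['wrist_torque'],s['clock'])
f=grab('side'); u,v=map(int,proj(f,s['eef_pos']))
im=f['pixels'][v-50:v+70,u-80:u+80,::-1]
cv2.imwrite('pics/s4.png',cv2.resize(im,None,fx=4.8,fy=4.8,interpolation=cv2.INTER_CUBIC))
```

```text
[-2.49153178e-01  1.89985929e-01  1.92680668e+00  1.04373660e-04
  1.03609151e+00 -1.18919509e+00] [ 0.44646266 -0.04195058  0.09457665] [-0.02558578  0.01259822 -0.05046224] 6.85
```

View pics/s4.png

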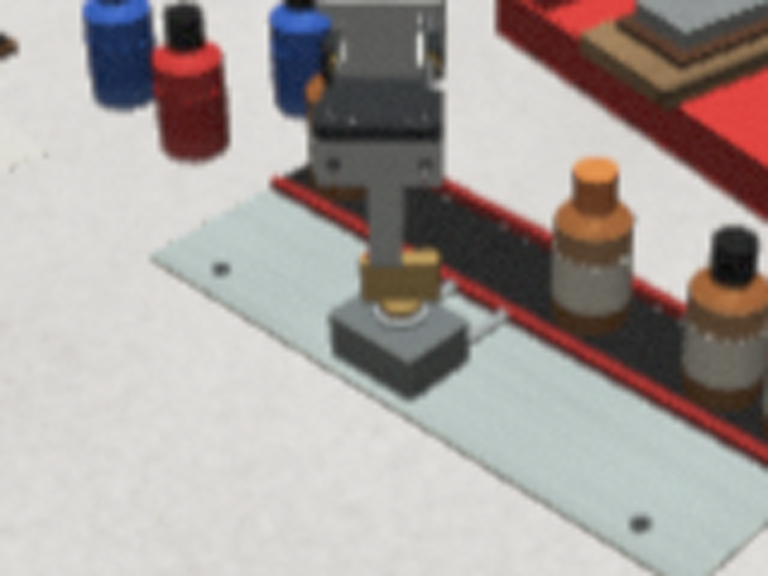

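The near finger stands in front of the brass bar (crop (400,275)) and is a little off centre. I'll settle, then check before going down.

drive_tool(deltas=[{"x":0,"y":0,"z":0,"twist":0,"gripper":0.2},{"x":0,"y":0,"z":0,"twist":0,"gripper":0.2},{"x":0,"y":0,"z":0,"twist":0,"gripper":0.2}])

```text
clock: 7.15
eef_pos: [0.4525, -0.0434, 0.1006]
orientation: [0.001, 0.31, 0.951, 0.0]
wrist_force: [0.6, 0.2, 0.6]
grip_width: 0.0375
gripper_force: 0.0
```

drive_tool(deltas=[{"x":0,"y":0,"z":15,"twist":0,"gripper":0.2},{"x":0,"y":0,"z":30,"twist":0,"gripper":0.2},{"x":0,"y":0,"z":42,"twist":0,"gripper":0.2},{"x":0,"y":0,"z":46,"twist":0,"gripper":0.2},{"x":0,"y":0,"z":46,"twist":0,"gripper":0.4},{"x":0,"y":0,"z":46,"twist":0,"gripper":0.6},{"x":0,"y":0,"z":46,"twist":0,"gripper":0.7},{"x":0,"y":0,"z":46,"twist":0,"gripper":0.75},{"x":0,"y":0,"z":46,"twist":0,"gripper":1},{"x":0,"y":0,"z":46,"twist":0,"gripper":1},{"x":0,"y":0,"z":46,"twist":0,"gripper":1}])

```text
clock: 8.07
eef_pos: [0.4526, -0.0428, 0.0543]
orientation: [0.001, 0.31, 0.951, 0.001]
wrist_force: [1.4, 3.9, 4.2]
grip_width: 0.0115
gripper_force: 30.0
```

```bash
python3 -c "
from h import *
s=sense();print(s['qpos'],s['eef_pos'],s['wrist_torque'],s['wrist_force'],s['gripper_force'],s['grip_width'])"
```

```text
[-2.48695630e-01  2.41066208e-01  1.98224912e+00  1.70669773e-03
  9.15797989e-01 -1.18914451e+00] [ 0.45260679 -0.04279284  0.05427928] [ 0.59586547 -0.30399728 -0.05808847] [1.42468134 3.89459095 4.15311641] 30.00025749206543 0.01149662578241131
```

drive_tool(deltas=[{"x":0,"y":0,"z":0,"twist":0.1,"gripper":1},{"x":0,"y":0,"z":0,"twist":0.2,"gripper":1},{"x":0,"y":0,"z":0,"twist":0.3,"gripper":1},{"x":0,"y":0,"z":0,"twist":0.4,"gripper":1},{"x":0,"y":0,"z":0,"twist":0.5,"gripper":1},{"x":0,"y":0,"z":0,"twist":0.6,"gripper":1},{"x":0,"y":0,"z":0,"twist":0.7,"gripper":1},{"x":0,"y":0,"z":0,"twist":0.8,"gripper":1},{"x":0,"y":0,"z":0,"twist":0.9,"gripper":1},{"x":0,"y":0,"z":0,"twist":1.0,"gripper":1},{"x":0,"y":0,"z":0,"twist":1.1,"gripper":1},{"x":0,"y":0,"z":0,"twist":1.2,"gripper":1},{"x":0,"y":0,"z":0,"twist":1.3,"gripper":1},{"x":0,"y":0,"z":0,"twist":1.4,"gripper":1},{"x":0,"y":0,"z":0,"twist":1.5,"gripper":1},{"x":0,"y":0,"z":0,"twist":1.6,"gripper":1},{"x":0,"y":0,"z":0,"twist":1.7,"gripper":1},{"x":0,"y":0,"z":0,"twist":1.8,"gripper":1},{"x":0,"y":0,"z":0,"twist":1.8,"gripper":1},{"x":0,"y":0,"z":0,"twist":1.8,"gripper":1}])

```text
clock: 9.73
eef_pos: [0.4544, -0.0428, 0.0543]
orientation: [0.001, 0.938, 0.347, 0.003]
wrist_force: [5.6, 4.8, 1.5]
grip_width: 0.0116
gripper_force: 30.0
```

```bash
cat > st.py <<'E'
from m import *
np.set_printoptions(suppress=True,precision=4)
s=sense();print(s['qpos'],s['eef_pos'],s['wrist_torque'],s['wrist_force'],s['clock'],'ang',s['qpos'][0]-s['qpos'][5])
f=grab('top'); W,H,S,V,roi=measure(f)
red=roi&((H<5)|(H>174))&(S>140)&(V>60)
Mi=np.linalg.inv(f['view']); o=Mi[:3,3]
v,u=np.nonzero(red); d=np.stack([(u-f['cx'])/f['fx'],-(v-f['cy'])/f['fy'],-np.ones(len(u))],-1)@Mi[:3,:3].T
p=o+d*((.016-o[2])/d[:,2])[:,None]
x=(p[:,:2]-[.6021,-.0366])@[np.cos(.19),np.sin(.19)]
a=x[x>-.01];a=a[a<.01];b=x[(x<-.045)&(x>-.085)]
gap=np.median(a)-np.median(b);th=(64-gap*1e3+4+12)/5
print('rail x',64-gap*1e3+4,'theta',th,len(a),len(b))
E
python3 st.py
```

```text
[-0.2485  0.2417  1.9811  0.0029  0.9131  0.6111] [ 0.4544 -0.0428  0.0543] [ 0.7447 -0.5462 -0.0568] [5.6274 4.794  1.4734] 9.7333 ang -0.8595758021947535
rail x 3.074737335454415 theta 3.014947467090883 240 228
```

drive_tool(deltas=[{"x":0,"y":0,"z":0,"twist":0.08,"gripper":1},{"x":0,"y":0,"z":0,"twist":0.16,"gripper":1},{"x":0,"y":0,"z":0,"twist":0.24,"gripper":1},{"x":0,"y":0,"z":0,"twist":0.32,"gripper":1},{"x":0,"y":0,"z":0,"twist":0.38,"gripper":1},{"x":0,"y":0,"z":0,"twist":0.42,"gripper":1},{"x":0,"y":0,"z":0,"twist":0.46,"gripper":1},{"x":0,"y":0,"z":0,"twist":0.5,"gripper":1},{"x":0,"y":0,"z":0,"twist":0.5,"gripper":1}])

```text
clock: 10.53
eef_pos: [0.4547, -0.0433, 0.0543]
orientation: [0.0, 0.995, 0.104, 0.003]
wrist_force: [6.4, 3.4, 0.1]
grip_width: 0.0116
gripper_force: 30.0
```

```bash
python3 st.py
```

```text
[-0.2487  0.2419  1.9809  0.0019  0.9125  1.1121] [ 0.4547 -0.0433  0.0543] [ 0.5266 -0.5376  0.039 ] [6.4045 3.3984 0.0789] 10.5333 ang -1.3608706709352718
rail x 5.055967723216035 theta 3.411193544643207 231 272
```

drive_tool(deltas=[{"x":0,"y":0,"z":0,"twist":0.04,"gripper":1},{"x":0,"y":0,"z":0,"twist":0.07,"gripper":1},{"x":0,"y":0,"z":0,"twist":0.1,"gripper":1},{"x":0,"y":0,"z":0,"twist":0.12,"gripper":1},{"x":0,"y":0,"z":0,"twist":0.12,"gripper":1}])

```text
clock: 11.0
eef_pos: [0.4547, -0.0434, 0.0543]
orientation: [0.0, 0.999, 0.045, 0.003]
wrist_force: [6.5, 2.2, 0.2]
grip_width: 0.012
gripper_force: 30.0
```

```bash
python3 st.py
```

```text
[-0.2488  0.2419  1.9808  0.0016  0.9125  1.2314] [ 0.4547 -0.0434  0.0543] [ 0.5515 -0.6102 -0.0389] [6.516  2.156  0.2355] 11.0 ang -1.480243048916231
rail x 5.581653462082805 theta 3.516330692416561 222 277
```

drive_tool(deltas=[{"x":0,"y":0,"z":0,"twist":0.03,"gripper":1},{"x":0,"y":0,"z":0,"twist":0.06,"gripper":1},{"x":0,"y":0,"z":0,"twist":0.08,"gripper":1},{"x":0,"y":0,"z":0,"twist":0.08,"gripper":1},{"x":0,"y":0,"z":0,"twist":0.08,"gripper":1}])

```text
clock: 11.47
eef_pos: [0.4547, -0.0435, 0.0543]
orientation: [0.0, 1.0, 0.005, 0.003]
wrist_force: [5.6, 2.6, 0.8]
grip_width: 0.0118
gripper_force: 30.0
```

```bash
python3 st.py
```

```text
[-0.2489  0.2419  1.9809  0.0014  0.9124  1.3109] [ 0.4547 -0.0435  0.0543] [ 0.4836 -0.5729 -0.0936] [5.6477 2.6282 0.7805] 11.4667 ang -1.5597362909949015
rail x 5.919562576218169 theta 3.5839125152436337 218 284
```

drive_tool(deltas=[{"x":0,"y":0,"z":0,"twist":0.03,"gripper":1},{"x":0,"y":0,"z":0,"twist":0.06,"gripper":1},{"x":0,"y":0,"z":0,"twist":0.08,"gripper":1},{"x":0,"y":0,"z":0,"twist":0.08,"gripper":1},{"x":0,"y":0,"z":0,"twist":0.08,"gripper":1}])

```text
clock: 11.93
eef_pos: [0.4547, -0.0436, 0.0543]
orientation: [0.0, 0.999, -0.035, 0.003]
wrist_force: [5.5, 2.5, -0.1]
grip_width: 0.0118
gripper_force: 30.0
```

```bash
python3 st.py
```

```text
[-0.2489  0.2419  1.9808  0.0012  0.9123  1.3909] [ 0.4547 -0.0436  0.0543] [ 0.4288 -0.5463  0.0117] [ 5.5446  2.5294 -0.114 ] 11.9333 ang -1.6398236744387842
rail x 6.2636939022487255 theta 3.652738780449745 211 282
```

drive_tool(deltas=[{"x":0,"y":0,"z":0,"twist":0.03,"gripper":1},{"x":0,"y":0,"z":0,"twist":0.06,"gripper":1},{"x":0,"y":0,"z":0,"twist":0.09,"gripper":1},{"x":0,"y":0,"z":0,"twist":0.09,"gripper":1},{"x":0,"y":0,"z":0,"twist":0.09,"gripper":1}])

```text
clock: 12.4
eef_pos: [0.4547, -0.0437, 0.0543]
orientation: [0.0, 0.997, -0.08, 0.003]
wrist_force: [5.4, 1.7, 1.1]
grip_width: 0.012
gripper_force: 30.0
```

```bash
python3 st.py
```

```text
[-0.249   0.2419  1.9808  0.0009  0.9124  1.4809] [ 0.4547 -0.0437  0.0543] [ 0.4111 -0.5496 -0.0471] [5.4241 1.7264 1.08  ] 12.4 ang -1.7299494079070816
rail x 6.530729107801186 theta 3.706145821560237 207 296
```

drive_tool(deltas=[{"x":0,"y":0,"z":0,"twist":0.03,"gripper":1},{"x":0,"y":0,"z":0,"twist":0.06,"gripper":1},{"x":0,"y":0,"z":0,"twist":0.09,"gripper":1},{"x":0,"y":0,"z":0,"twist":0.09,"gripper":1},{"x":0,"y":0,"z":0,"twist":0.09,"gripper":1}])

```text
clock: 12.87
eef_pos: [0.4547, -0.0438, 0.0543]
orientation: [0.0, 0.992, -0.124, 0.003]
wrist_force: [6.1, 1.8, 1.1]
grip_width: 0.0118
gripper_force: 30.0
```

```bash
python3 st.py; python3 -c "from h import *;print(sense()['effort'])"
```

```text
[-0.2491  0.2419  1.9809  0.0007  0.9123  1.5709] [ 0.4547 -0.0438  0.0543] [ 0.3622 -0.5248 -0.0645] [6.1127 1.7715 1.0695] 12.8667 ang -1.8199751357460012
rail x 6.978440879868685 theta 3.795688175973737 198 301
[-7.90919736e-01 -3.21521544e+01 -1.45610735e+01 -7.93767963e-01
  1.42576475e+00 -3.12155311e-02]
```

drive_tool(deltas=[{"x":0,"y":0,"z":0,"twist":0.03,"gripper":1},{"x":0,"y":0,"z":0,"twist":0.06,"gripper":1},{"x":0,"y":0,"z":0,"twist":0.09,"gripper":1},{"x":0,"y":0,"z":0,"twist":0.12,"gripper":1},{"x":0,"y":0,"z":0,"twist":0.12,"gripper":1},{"x":0,"y":0,"z":0,"twist":0.12,"gripper":1}])

```text
clock: 13.42
eef_pos: [0.4544, -0.0438, 0.0543]
orientation: [0.0, 0.983, -0.183, 0.003]
wrist_force: [4.2, 0.9, 2.3]
grip_width: 0.0125
gripper_force: 31.4
```

```bash
python3 st.py; python3 -c "from h import *;print(sense()['effort'])"
```

```text
[-0.2487  0.2417  1.9811  0.0001  0.9127  1.6892] [ 0.4544 -0.0438  0.0543] [ 0.4349 -0.5097  0.5992] [4.2145 0.9316 2.3104] 13.4167 ang -1.9378870222706746
rail x 7.002484198971182 theta 3.8004968397942362 207 300
[ -1.72358036 -31.74726963 -14.76399601  -0.53660313   1.27973914
   0.61086053]
```

The stop is reached: the joint-6 torque jumped to 0.6 N m and the rail stopped advancing. Now I'll back off a quarter turn, plus about 0.08 rad for the wind-up.

drive_tool(deltas=[{"x":0,"y":0,"z":0,"twist":0,"gripper":1},{"x":0,"y":0,"z":0,"twist":-0.1,"gripper":1},{"x":0,"y":0,"z":0,"twist":-0.2,"gripper":1},{"x":0,"y":0,"z":0,"twist":-0.3,"gripper":1},{"x":0,"y":0,"z":0,"twist":-0.4,"gripper":1},{"x":0,"y":0,"z":0,"twist":-0.5,"gripper":1},{"x":0,"y":0,"z":0,"twist":-0.6,"gripper":1},{"x":0,"y":0,"z":0,"twist":-0.7,"gripper":1},{"x":0,"y":0,"z":0,"twist":-0.8,"gripper":1},{"x":0,"y":0,"z":0,"twist":-0.9,"gripper":1},{"x":0,"y":0,"z":0,"twist":-1.0,"gripper":1},{"x":0,"y":0,"z":0,"twist":-1.1,"gripper":1},{"x":0,"y":0,"z":0,"twist":-1.2,"gripper":1},{"x":0,"y":0,"z":0,"twist":-1.3,"gripper":1},{"x":0,"y":0,"z":0,"twist":-1.4,"gripper":1},{"x":0,"y":0,"z":0,"twist":-1.5,"gripper":1},{"x":0,"y":0,"z":0,"twist":-1.58,"gripper":1},{"x":0,"y":0,"z":0,"twist":-1.63,"gripper":1},{"x":0,"y":0,"z":0,"twist":-1.65,"gripper":1},{"x":0,"y":0,"z":0,"twist":-1.65,"gripper":1}])

```text
clock: 15.13
eef_pos: [0.4538, -0.0428, 0.0543]
orientation: [0.001, 0.802, 0.597, 0.002]
wrist_force: [4.2, 3.9, 2.8]
grip_width: 0.012
gripper_force: 29.9
```

drive_tool(deltas=[{"x":0,"y":0,"z":0,"twist":0,"gripper":1},{"x":0,"y":0,"z":0,"twist":0,"gripper":1},{"x":0,"y":0,"z":0,"twist":0,"gripper":1},{"x":0,"y":0,"z":0,"twist":0,"gripper":1}])

```text
clock: 15.47
eef_pos: [0.4538, -0.0429, 0.0543]
orientation: [0.001, 0.802, 0.597, 0.002]
wrist_force: [3.4, 4.2, 2.7]
grip_width: 0.0121
gripper_force: 29.9
```

```bash
python3 st.py; python3 st.py|tail -1
python3 - <<'E'
from h import *
f=grab('side');im=f['pixels'][110:290,180:400,::-1]
cv2.imwrite('pics/s5.png',cv2.resize(im,None,fx=3.3,fy=3.3,interpolation=cv2.INTER_CUBIC))
E
```

```text
[-0.2486  0.2415  1.9815  0.0022  0.9141  0.0407] [ 0.4538 -0.0429  0.0543] [ 0.6288 -0.44    0.0725] [3.3633 4.1841 2.6826] 15.4667 ang -0.2892231400318348
rail x 0.039641252362144996 theta 2.407928250472429 210 187
rail x 0.024281603640616822 theta 2.4048563207281233 204 187
```

View pics/s5.png

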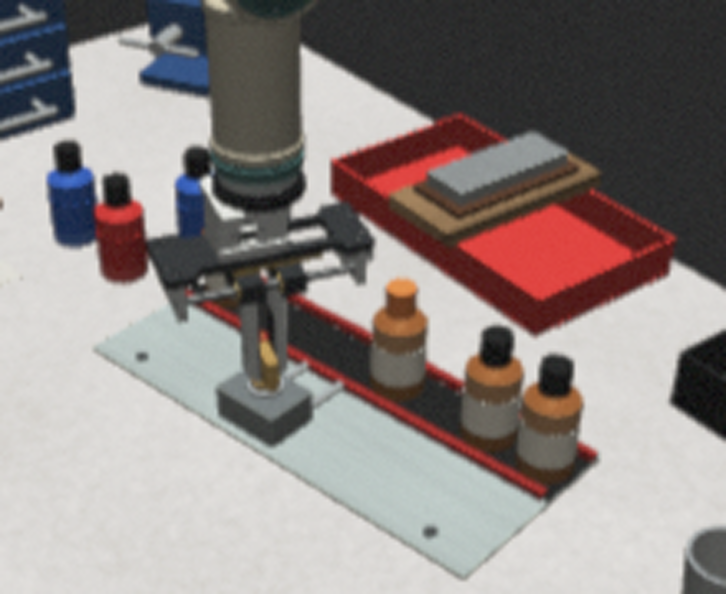

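The tipped bottle at crop (400,340) and bottles a and b at (495,380) and (550,420) all stand. The fingers hold the bar at (268,360). Bottle c is hidden behind the gripper, so I'll check its cap from the top view and then hand in.

Run:
```python
from m import *
f=grab('top'); W,H,S,V,roi=measure(f); z=W[...,2]
n,l,st,ce=cv2.connectedComponentsWithStats((roi&(z>.105)&(z<.125)).astype(np.uint8))
for i in range(1,n):
    if st[i,4]>20: print(st[i].tolist(),W[l==i].mean(0).round(4))
s=sense();print(s['gripper_force'],s['joint_vel'].round(4),s['clock'])
```

```text
[343, 163, 9, 10, 70] [ 0.6079 -0.2375  0.1145]
[323, 168, 10, 9, 71] [ 0.5967 -0.1786  0.1145]
[289, 175, 9, 10, 68] [ 0.5765 -0.0761  0.1145]
[218, 190, 9, 10, 71] [0.5357 0.1385 0.1155]
29.90612894296646 [-0.0007  0.0006  0.0002 -0.0013  0.0012  0.0015] 15.6667
```

```bash
python3 -c "from workcell import job_done; print(job_done())"
```

```text
the job is handed in; nothing more can be done
None
```

I handed the job in with the tipped bottle standing free in the lane, the screw seated and then backed off a quarter turn (about 2.05 rad by my estimate), and the gripper still holding it at 30 N; all four caps were at standing height just before, and no verdict was returned.

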